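# Clamp a model boat in the crank clamp

### The job

Stand the model boat that has the wheelhouse on the bed of the crank clamp, along the jaws and midway along them (bow either way), and let go of it. Then wind the crank clockwise by its free-spinning grip until the sprung jaw holds the boat firmly against the fixed jaw: past first touch until you clearly feel the springs push back, squeezed about halfway, without crushing the hull. Let go, and leave the other things on the bench where they are.

Things in the scene. Friction and masses are not known exactly. Their poses are not given: they have to be found in the camera images.
- boat: grey resin model tugboat, 0.35 kg, the one with a wheelhouse. Hull 165 mm long (x -75 mm at the square stern to +88 at the pointed bow), 50 mm wide, sides flat and parallel from x = -75 to +43, flat bottom, flat deck at z = 42 mm. Origin under the middle of the hull, at its underside; x to the bow, z up. On deck a funnel (22 mm tall, at x = -52) and a bollard (10 mm, +58)
- wheelhouse (a point): middle of the boat's wheelhouse, a block 60 mm long (x +-30), 34 mm wide (y +-17) on the deck, from 42 to 84 mm above the boat's underside, centred over the boat's origin; this point is 63 mm up. Good to grip across its width. Axes as the boat's
- clamp: grey iron bench clamp, bolted down, placed differently each time. Origin at table height under the middle of its bed; x along the jaws, y across them from moving to fixed jaw, z up. Flat bed for the boat at z = 20 mm, x +-65, y -80 to +90. Fixed jaw on the +y side, 100 mm long, top at z = 54; its face is bolted anywhere from y = +30 to +44 mm and is not reported
- pad: black pad of the moving jaw, 80 mm long, top at z = 53 mm; origin at table height under the middle of its face, which looks to the clamp's +y; axes as the clamp's. Its face starts at y = -56 to -41 mm of the clamp and moves to +y by 18 mm per clockwise crank turn, pushing the boat along the bed; 1.3 to 3 turns will be needed
- pad_face (a point): middle of the pad's face. Springs behind the pad: once the boat is caught on the fixed jaw the pad stops and yields 1 mm per 25 N, or per 20 degrees of crank. Firm is 2 to 6 mm of yield (50 to 150 N), best 4 mm, 80 degrees of crank after the catch; from 8.4 mm (210 N) the hull is crushed; at 10 mm the springs are flat. The clamp stays as the crank is left, up to 150 N
- crank_axis (a point): point on the crank's upright axis, 95 mm above the table (x = 0, y = -190 mm of the clamp), on the gear box, whose top is at 75 mm. Clockwise from above closes. The crank is stiff: 0.45 N m, 7.5 N along the circle at the grip, while running free, and 1.2 N more per mm of pad yield (about 12 N at 4 mm)
- grip_mid (a point): middle of the crank's upright wooden grip, a round 26 mm thick and 54 mm tall (this point 129 mm above the table, 27 mm under its top), free to spin on its pin, 60 mm from the crank's axis. The crank arm below it has its top 96 mm above the table. The crank starts at almost any angle
- bare_hull: bare model hull: same hull as the boat but with no wheelhouse and no funnel, flat deck; origin under its middle. A bystander
- paint_jar: square glass paint jar 46 x 46 x 69 mm with a round cap; origin under its middle. A bystander
- thinner_jar: another such square glass jar, 69 mm tall; origin under its middle. A bystander
- tape_roll: roll of tape lying flat, 90 mm across, 24 mm high; origin under its centre. A bystander
- brush: flat paint brush 170 mm long lying flat. A bystander
- glue_bottle: round white bottle, 38 mm across, 100 mm tall; origin under its middle. A bystander
- wing: loose flat model aircraft wing 50 x 150 mm with an engine pod. A bystander
There are look-alikes about, which are no part of the job. Leave any pink or red look-alike of the boat alone.

How it is judged:
By the outcome, as a careful person would: the job done as asked, in the order asked, and still so for the second after the job is handed in, with the robot touching nothing.
It also fails if it takes over 72 s, if anything falls off the work surface, if the arm or the gripper's body presses on something with over 40 N, if the wrist force passes 120 N, or if a joint passes its speed limit or range.

### The arm

A 6-joint arm with a two-finger parallel gripper is mounted at the origin on the work surface. World frame = base frame: x ahead of the robot, y to its left, z up, the work surface at z = 0. Lengths are in m, angles in rad, forces in N, time in s.
With the tool pointing down it reaches from about 0.275 to 0.875 m from the base axis. Payload 12.5 kg.
Tool frame: the origin (TCP) lies at the very end of the fingers, on their centre line; the grasp point (between the pads) lies 19 mm behind it; x points along the fingers, y is the direction in which the jaws open and shut, and the axes are right-handed (so a half turn about x gives the same grasp; the last joint's range is limited). The gripper opens to 85 mm and grips with 20 to 120 N. Pads are 22 mm wide; open, the fingers measure 114 mm over their backs; the gripper's body (76 mm by 85 mm) begins 54 mm behind the grasp point. The pads swing forward as they close: fully open they stand 13 mm farther back than shut.
Start: joints at [1.103, 0.351, 1.652, -0, 1.139, -0.085], TCP at [0.205, 0.51, 0.231] pointing down, gripper open.
Joint ranges: [-2.75, 2.75], [-0.79, 2.1], [0.01, 2.65], [-1.57, 4.71], [0.07, 3.14], [-2.87, 2.87]. Speed limits (rad/s): [2.22, 2.22, 2.79, 3.14, 3.14, 3.14].

### API

Orientations are given as a 3x3 rotation matrix whose columns are the frame's x, y, z axes.
In Python, from bench import manip gives the robot as it stands. Calls block until the motion is done:
- manip.move_ptp(position, orientation): joint-space move of the TCP to a pose.
- manip.move_l(position, attitude=None, max_speed=0.15): straight line of the TCP; attitude=None keeps the orientation; max_speed is the mean speed in m/s.
- manip.move_j(angles): joint-space move.
- manip.set_gripper(opening, effort=None): opening from 0.0 (shut) to 1.0 (fully open); effort is the grip in N (None keeps the last); returns when the fingers have stopped.
- manip.dwell(seconds).
- manip.inverse_kinematics(position, orientation): joint angles nearest the present ones, or None.
- manip.grab_frame(name): name is "side" or "top" or "wrist"; returns (picture, depth): 420x560x3 uint8, red, green, blue; 420x560 float32, m along the optical axis (not along the pixel's ray), 0 where there is no reading.
- manip.get_calibration(name): a dict with "camera_matrix" (3x3 intrinsics, pixels), "R" (3x3) and "t" (3): a world point X has camera coordinates R X + t. Camera axes: x right, y down, z forward; pixel columns grow to the right and rows downward; lengths in m; the calibration is good to about 2 mm. A picture is of the moment at which its call begins: read the wrist's pose just before it. get_calibration takes no time and is no camera call; for the wrist camera it gives the pose at the moment of the call.
A pose or a line that the arm cannot do raises manip.Unreachable and nothing moves.
- manip.sign_off(): hands the job in, once; it reports no verdict.
Trained networks look in the newest picture that a camera, given by its name, has taken for a name from the list of things; names that differ only in an ending like _2 or _b are one class to them, and where a whole thing is asked for, a point or a joint stands for the part that bears it (a point fixed in the world has none). Each returns a list of dicts, best first, with "confidence" (0 to 1); they miss things now and then, are a little off and sometimes report something else, mostly with a low value. They report only what shows in the picture. A call takes as long as a camera call. They do not tell look-alikes from the thing itself.
- manip.look_for(camera, name): "at" ([x, y, z] in m, in world coordinates, good to about 4 mm: the middle of the surface that is visible of it).
Readings, each from a call of its own:
- manip.current_time(): time.
- manip.current_qpos(): joint angles.
- manip.current_joint_vel(): joint speeds.
- manip.current_joint_torque(): joint torques, N m.
- manip.current_ee_pos(): TCP position.
- manip.current_tcp_rot(): TCP orientation.
- manip.current_force(): force on the tool from outside, world axes, zero at the start.
- manip.current_ft_torque(): the same for the moment, N m.
- manip.current_grip_width(): opening from 0.0 (shut) to 1.0 (fully open).
Only numpy, scipy, OpenCV 4.12 (cv2) and the standard library are available. Lean on these libraries where they do the work, as an engineer would, in place of code of your own. Each camera call takes 0.05 s, during which the arm holds its last target.

## Working session

There is one attempt and no reset: what is moved stays moved. The work goes in short steps, each a Python script; the robot and the scene stay as the last script left them, time stands still between calls to the robot, and variables do not carry over. Pictures are saved under pics/ and viewed, and the job is handed in when it is done.

```bash
ls; mkdir -p pics
python3 - <<'E'
from bench import manip as m
import cv2,numpy as np
for n in("side","top","wrist"):
    p,d=m.grab_frame(n); cv2.imwrite(f"pics/a_{n}.png",p[:,:,::-1]); np.save(f"pics/d_{n}.npy",d)
    c=m.get_calibration(n); print(n,np.round(c["camera_matrix"],1).tolist(),np.round(c["R"],3).tolist(),np.round(c["t"],3))
    for k in ("boat","wheelhouse","clamp","pad_face","crank_axis","grip_mid","bare_hull"):
        print(k,[(np.round(r["at"],3).tolist(),round(r["confidence"],2)) for r in m.look_for(n,k)])
print(m.current_time())
E
```

```text
pics
side [[528.1, 0.0, 277.0], [0.0, 528.1, 203.1], [0.0, 0.0, 1.0]] [[0.892, -0.453, -0.0], [-0.248, -0.489, -0.836], [0.379, 0.745, -0.549]] [-0.448  0.224  1.623]
boat [([0.271, 0.28, 0.039], 0.96), ([0.262, 0.459, 0.043], 0.89), ([0.685, 0.366, 0.043], 0.83), ([0.467, 0.364, 0.038], 0.74)]
wheelhouse [([0.471, 0.362, 0.041], 0.87), ([0.277, 0.277, 0.038], 0.81), ([0.262, 0.458, 0.041], 0.66), ([0.693, 0.36, 0.041], 0.65)]
clamp [([0.518, -0.237, 0.039], 0.84)]
pad_face [([0.532, -0.105, 0.053], 0.62)]
crank_axis [([0.519, -0.234, 0.038], 0.92), ([0.466, 0.367, 0.038], 0.52)]
grip_mid [([0.577, -0.275, 0.131], 0.54)]
bare_hull [([0.492, 0.24, 0.037], 0.95)]
top [[484.0, 0.0, 276.3], [0.0, 484.0, 211.1], [0.0, 0.0, 1.0]] [[0.005, -1.0, -0.004], [-0.986, -0.005, -0.17], [0.17, 0.005, -0.986]] [0.02  0.523 1.713]
boat [([0.279, 0.287, 0.042], 0.97), ([0.277, 0.482, 0.039], 0.78), ([0.689, 0.372, 0.042], 0.67), ([0.471, 0.374, 0.038], 0.63)]
wheelhouse [([0.686, 0.373, 0.041], 0.8), ([0.272, 0.482, 0.038], 0.8), ([0.468, 0.376, 0.042], 0.7), ([0.272, 0.286, 0.042], 0.64)]
clamp [([0.534, -0.131, 0.019], 0.93)]
pad_face []
crank_axis [([0.534, -0.13, 0.017], 0.83)]
grip_mid [([0.577, -0.263, 0.149], 0.37)]
bare_hull [([0.491, 0.251, 0.041], 0.83)]
wrist [[315.3, 0.0, 280.4], [0.0, 315.3, 209.4], [0.0, 0.0, 1.0]] [[0.374, 0.927, 0.001], [0.877, -0.354, 0.323], [0.3, -0.12, -0.946]] [-0.551 -0.041  0.382]
boat [([0.417, 0.387, 0.031], 0.98), ([0.262, 0.504, 0.038], 0.77)]
wheelhouse [([0.262, 0.504, 0.042], 0.94), ([0.25, 0.325, 0.044], 0.82)]
clamp []
pad_face []
crank_axis []
grip_mid []
bare_hull [([0.435, 0.285, 0.015], 0.67)]
1.2
```

View pics/a_side.png

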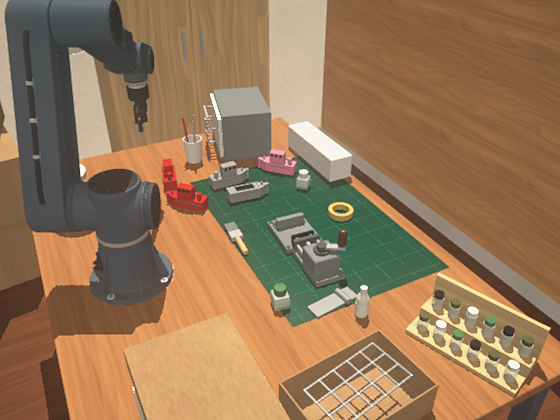

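View pics/a_top.png

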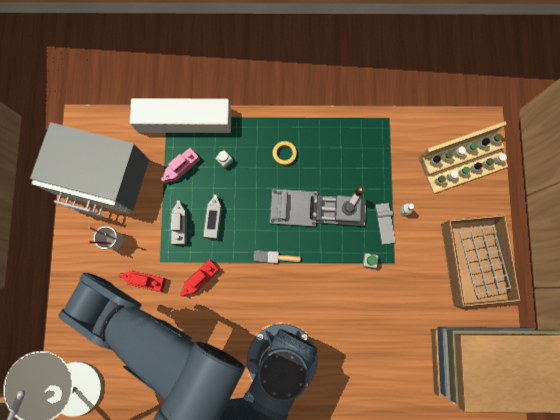

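View pics/a_wrist.png

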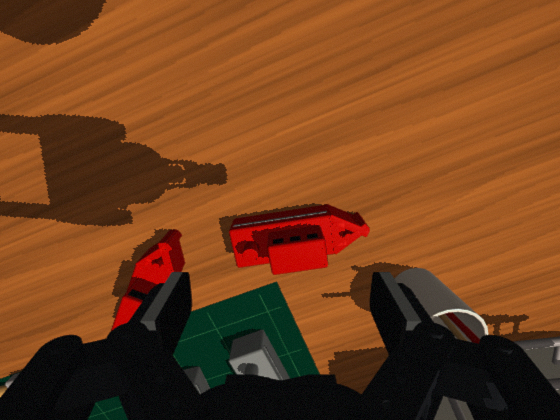

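Seen so far:
- **Target candidates:** the grey boat with a wheelhouse is at top (179,223) / side (228,175). The bare grey hull is at top (213,217) / side (247,190). The pink look-alike is at top (181,165), and two red ones are at top (142,280) and (200,278). I choose the grey one at top (179,223).
- **Clamp:** the fixed jaw is at top (278,208), and the crank is near (350,208) with its grip at (360,190).

I'll check this in a crop.

```bash
cat > h.py <<'E'
import numpy as np,cv2
from bench import manip as m
def cloud(n,d=None,c=None):
    if d is None: p,d=m.grab_frame(n)
    c=c or m.get_calibration(n)
    K,R,t=c["camera_matrix"],c["R"],np.array(c["t"])
    v,u=np.indices(d.shape); 
    X=np.stack([(u-K[0,2])/K[0,0]*d,(v-K[1,2])/K[1,1]*d,d],-1)
    W=(X-t)@R
    W[d<=0]=np.nan
    return W
E
python3 - <<'E'
from h import *
p=cv2.imread("pics/a_top.png");s=cv2.imread("pics/a_side.png")
a=cv2.resize(p[170:270,150:250],(400,400),interpolation=3);b=cv2.resize(p[170:240,255:405][:, :],(800,373),interpolation=3)
a2=cv2.resize(s[140:220,190:300],(400,291),interpolation=3)
o=np.zeros((400,800,3),np.uint8);o[:,:400]=a;o[:291,400:]=a2
cv2.imwrite("pics/b1.png",o);
b2=cv2.resize(s[205:290,260:360],(600,510),interpolation=3)
cv2.imwrite("pics/b2.png",b);cv2.imwrite("pics/b3.png",b2)
for n in("top","side"):
    W=cloud(n,np.load(f"pics/d_{n}.npy"))
    f=W.reshape(-1,3)
    f=f[~np.isnan(f[:,0])]
    # table check
    k=(abs(f[:,0]-.6)<.05)&(abs(f[:,1]-.1)<.05); print(n,"table",np.median(f[k,2]))
    k=(abs(f[:,0]-.47)<.12)&(abs(f[:,1]-.37)<.05)
    q=f[k]; 
    for lo,hi in((.035,.05),(.075,.09)):
        g=q[(q[:,2]>lo)&(q[:,2]<hi)]; print(lo,len(g),g.min(0).round(3),g.max(0).round(3),np.median(g,0).round(3), cv2.minAreaRect(g[:,:2].astype(np.float32)*1000))
E
```

```text
top table 0.0004172840353099256
0.035 303 [0.402 0.352 0.035] [0.561 0.404 0.05 ] [0.454 0.374 0.042] ((481.35040283203125, 378.68218994140625), (158.50645446777344, 50.8430061340332), 1.0878039598464966)
0.075 151 [0.446 0.361 0.075] [0.505 0.396 0.09 ] [0.476 0.379 0.084] ((475.7283020019531, 378.2604675292969), (58.26538848876953, 34.42538833618164), 1.7791690826416016)
side table 0.0007584500517011865
0.035 206 [0.402 0.346 0.035] [0.561 0.404 0.05 ] [0.468 0.367 0.042] ((481.6614685058594, 374.3256530761719), (159.58135986328125, 57.34686279296875), 1.1805570125579834)
0.075 94 [0.449 0.354 0.075] [0.507 0.397 0.089] [0.476 0.37  0.084] ((478.02947998046875, 376.0957946777344), (59.86819839477539, 40.795772552490234), 3.8241212368011475)
```

View pics/b1.png

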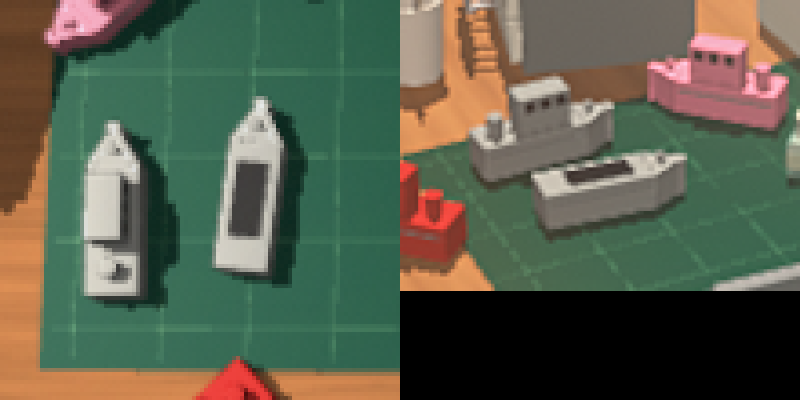

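View pics/b2.png

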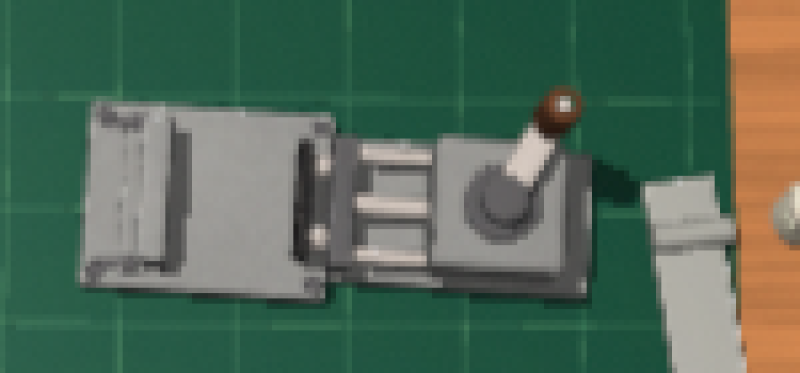

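View pics/b3.png

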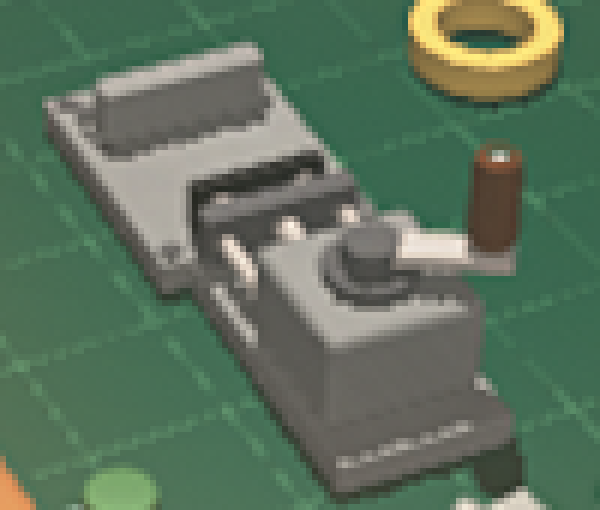

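The crop confirms the choice: the grey boat with wheelhouse and funnel has its bow to +x, and the bare hull is to its right. The clamp's fixed jaw is on the world +y side and its crank grip on the far side. Next, a closer wrist view of the clamp.

Run:
```python
from h import *
R=m.current_tcp_rot(); print(np.round(R,3).tolist(), m.current_force())
Rd=np.array([[0,0,1.],[0,1,0],[-1,0,0]])  # x down; y=+world y ; z = x×y
for s in (1,-1):
    D=np.array([[0,s*0,0]]) 
    Rd=np.stack([[0,0,-1],[0,s,0],np.cross([0,0,-1],[0,s,0])],1).astype(float)
    for P in((.476,.378,.2),(.50,-.08,.3),(.53,0,.1)): 
        q=m.inverse_kinematics(P,Rd); print(s,None if q is None else np.round(q,2))
```

```text
[[-0.0, 0.373, 0.928], [-0.0, 0.928, -0.373], [-1.0, -0.0, -0.0]] [ 0.21581594 -0.69102289  0.44348141]
1 [ 0.59  0.49  1.53 -0.    1.13 -0.98]
1 [-0.25  0.2   1.67 -0.    1.26 -1.82]
1 [-0.09  0.49  1.81 -0.    0.84 -1.66]
-1 [ 0.59  0.49  1.53 -0.    1.13  2.17]
-1 [-0.25  0.2   1.67 -0.    1.26  1.32]
-1 [-0.09  0.49  1.81 -0.    0.84  1.48]
```

```bash
cat >> h.py <<'E'
def rot(yaw):  # yaw of tool y axis
    x=np.array([0,0,-1.]);y=np.array([np.cos(yaw),np.sin(yaw),0]);return np.stack([x,y,np.cross(x,y)],1)
E
python3 - <<'E'
from h import *
m.move_ptp([.44,-.10,.30],rot(np.pi/2))
c=m.get_calibration("wrist");p,d=m.grab_frame("wrist"); cv2.imwrite("pics/c1.png",p[:,:,::-1]); np.savez("pics/c1.npz",d=d,**c)
for k in ("clamp","pad","pad_face","crank_axis","grip_mid"):
    print(k,[(np.round(r["at"],3).tolist(),round(r["confidence"],2)) for r in m.look_for("wrist",k)])
print(m.current_time())
E
```

```text
clamp [([0.524, -0.147, 0.016], 0.86)]
pad [([0.532, -0.105, 0.053], 0.98), ([0.71, 0.207, 0.024], 0.6)]
pad_face [([0.531, -0.108, 0.053], 0.82), ([0.709, 0.208, 0.024], 0.56)]
crank_axis [([0.525, -0.144, 0.023], 0.79)]
grip_mid [([0.572, -0.266, 0.133], 0.75), ([0.484, -0.376, 0.006], 0.15)]
3.8417
```

View pics/c1.png

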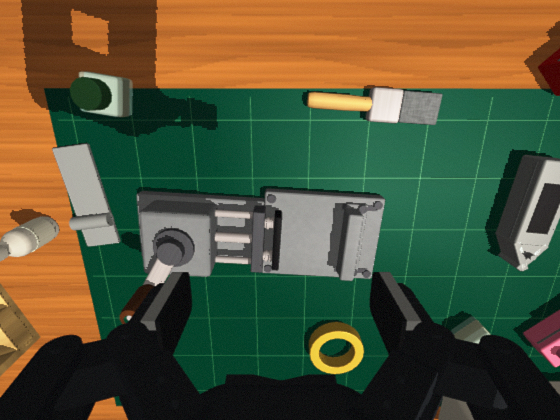

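The wrist view shows all of the clamp: fixed jaw (352,240), black pad (276,235), crank hub (173,247), grip (135,300). Next I fit its pose from the depth.

Run:
```python
from h import *
z=np.load("pics/c1.npz"); W=cloud("wrist",z["d"],dict(camera_matrix=z["camera_matrix"],R=z["R"],t=z["t"]))
T=cloud("top",np.load("pics/d_top.npy"));S=cloud("side",np.load("pics/d_side.npy"))
for n,A in(("wrist",W),("top",T),("side",S)):
    f=A.reshape(-1,3);f=f[~np.isnan(f[:,0])]
    f=f[(abs(f[:,0]-.53)<.12)&(f[:,1]>-.32)&(f[:,1]<.08)]
    h=np.histogram(f[:,2],bins=np.arange(.01,.17,.004)); print(n,[(round(b,3),int(k)) for b,k in zip(h[1],h[0]) if k>8])
    for nm,lo,hi,y0,y1 in(("bed",.016,.0235,-.11,.08),("jawtop",.0515,.057,-.05,.08),("padtop",.0505,.056,-.15,-.05),("boxtop",.072,.079,-.35,-.12),("hub",.085,.093,-.35,-.12),("arm",.0935,.098,-.35,-.12),("grip",.105,.16,-.35,-.12),("griptop",.152,.16,-.35,-.12)):
        g=f[(f[:,2]>lo)&(f[:,2]<hi)&(f[:,1]>y0)&(f[:,1]<y1)]
        if len(g)>5:
            r=cv2.minAreaRect(g[:,:2].astype(np.float32)*1000); print(nm,len(g),np.round(g.mean(0),4),[np.round(v,1) for v in r], "mn",g.min(0).round(3),g.max(0).round(3))
```

```text
wrist [(np.float64(0.01), 189), (np.float64(0.014), 233), (np.float64(0.018), 8069), (np.float64(0.022), 1071), (np.float64(0.026), 361), (np.float64(0.03), 188), (np.float64(0.034), 219), (np.float64(0.038), 546), (np.float64(0.042), 768), (np.float64(0.046), 247), (np.float64(0.05), 1028), (np.float64(0.054), 1260), (np.float64(0.058), 106), (np.float64(0.062), 103), (np.float64(0.066), 134), (np.float64(0.07), 396), (np.float64(0.074), 2425), (np.float64(0.078), 71), (np.float64(0.082), 581), (np.float64(0.086), 39), (np.float64(0.09), 50), (np.float64(0.094), 541), (np.float64(0.098), 391), (np.float64(0.102), 10), (np.float64(0.106), 28), (np.float64(0.11), 23), (np.float64(0.114), 24), (np.float64(0.118), 27), (np.float64(0.122), 28), (np.float64(0.126), 29), (np.float64(0.13), 29), (np.float64(0.134), 29), (np.float64(0.138), 31), (np.float64(0.142), 38), (np.float64(0.146), 40), (np.float64(0.15), 112), (np.float64(0.154), 27)]
bed 6542 [ 0.5369 -0.0381  0.0209] [array([543.6, -33.6]), array([158.4, 130.1]), np.float64(86.5)] mn [ 0.474 -0.11   0.016] [0.613 0.048 0.023]
jawt
[... 4197 characters left out ...]
y([ 529.1, -239.6]), array([97.6, 88.7]), np.float64(84.9)] mn [ 0.484 -0.288  0.072] [ 0.577 -0.191  0.079]
hub 59 [ 0.5442 -0.2549  0.0892] [array([ 550. , -253.8]), array([41.1, 96.2]), np.float64(63.2)] mn [ 0.506 -0.282  0.085] [ 0.593 -0.217  0.093]
arm 85 [ 0.5505 -0.2504  0.0959] [array([ 552.7, -253.9]), array([31.2, 86.6]), np.float64(46.6)] mn [ 0.515 -0.285  0.094] [ 0.589 -0.221  0.098]
grip 139 [ 0.5788 -0.2732  0.1332] [array([ 582.2, -270.4]), array([28. , 27.7]), np.float64(7.1)] mn [ 0.568 -0.285  0.105] [ 0.596 -0.256  0.157]
griptop 14 [ 0.5796 -0.2683  0.1537] [array([ 580.3, -267.4]), array([18.2, 17.4]), np.float64(5.0)] mn [ 0.572 -0.276  0.152] [ 0.59  -0.258  0.157]
```

Clamp fit, with all three views agreeing:
- Origin is about (0.5426, -0.0444) with yaw -3.7°.
- The crank axis is at (0.530, -0.234), which matches the box centre.
- The pad face is at clamp y ≈ -54.5 mm and the fixed jaw face at ≈ +32 mm.
- That means about 2.0 turns to the catch.

Next is a close look at the boat.

Run:
```python
from h import *
m.move_ptp([.43,.378,.20],rot(np.pi/2+.02))
c=m.get_calibration("wrist");p,d=m.grab_frame("wrist"); cv2.imwrite("pics/d1.png",p[:,:,::-1])
W=cloud("wrist",d,c)
f=W.reshape(-1,3);f=f[~np.isnan(f[:,0])]
f=f[(abs(f[:,0]-.48)<.12)&(abs(f[:,1]-.378)<.06)]
for lo,hi in((.038,.046),(.08,.09)):
    g=f[(f[:,2]>lo)&(f[:,2]<hi)]; print(len(g),np.median(g[:,2]),g.min(0).round(3),g.max(0).round(3),cv2.minAreaRect(g[:,:2].astype(np.float32)*1000))
print([(np.round(r["at"],3).tolist(),round(r["confidence"],2)) for r in m.look_for("wrist","wheelhouse")],m.current_time())
```

```text
3016 0.04278484932887769 [0.403 0.355 0.038] [0.564 0.407 0.046] ((483.8041076660156, 381.211181640625), (160.15078735351562, 49.96744155883789), 1.380265712738037)
2190 0.0847685602591443 [0.448 0.364 0.08 ] [0.509 0.398 0.087] ((478.59967041015625, 381.131103515625), (59.978397369384766, 34.25364685058594), 1.0548439025878906)
[([0.301, 0.287, 0.046], 0.96), ([0.454, 0.377, 0.044], 0.76), ([0.29, 0.497, 0.045], 0.76), ([0.651, 0.409, 0.032], 0.62)] 5.7167
```

View pics/d1.png

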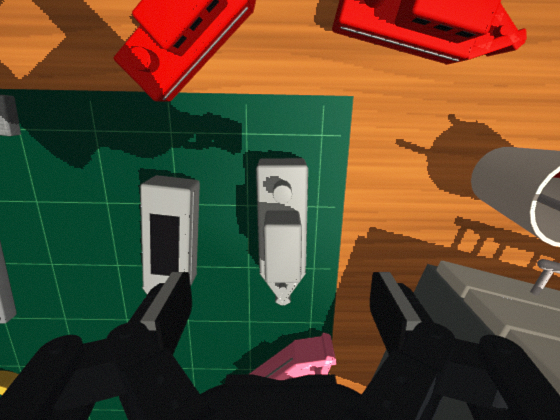

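The target is at wrist pixel (282,235), grey with wheelhouse and funnel. The wheelhouse centre is (0.479, 0.381) with its top at 84 mm and the deck at 42 mm, which matches the sizes given. Grasping now.

Run:
```python
from h import *
R=rot(np.pi/2+.021)
m.move_ptp([.4786,.381,.13],R)
m.move_l([.4786,.381,.0495],max_speed=.08)
print("F",m.current_force().round(1))
m.set_gripper(0.0,50)
print("w",m.current_grip_width(),m.current_force().round(1))
m.move_l([.4786,.381,.15],max_speed=.12)
print("w",m.current_grip_width(),m.current_force().round(1),m.current_time())
c=m.get_calibration("wrist");p,d=m.grab_frame("wrist"); cv2.imwrite("pics/e1.png",p[:,:,::-1]);p,d=m.grab_frame("side"); cv2.imwrite("pics/e2.png",p[100:240,180:360,::-1].repeat(3,0).repeat(3,1))
```

```text
F [-0.3  0.6  0.2]
w 0.3879841762597572 [-0.8 -0.9  1.9]
w 0.38848513842730026 [-0.3 -0.6 -3.8] 8.825
```

View pics/e1.png

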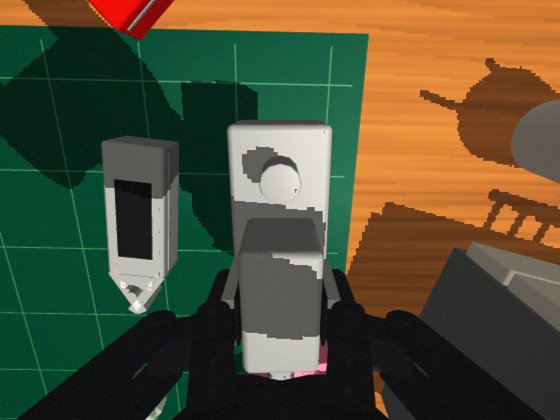

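View pics/e2.png

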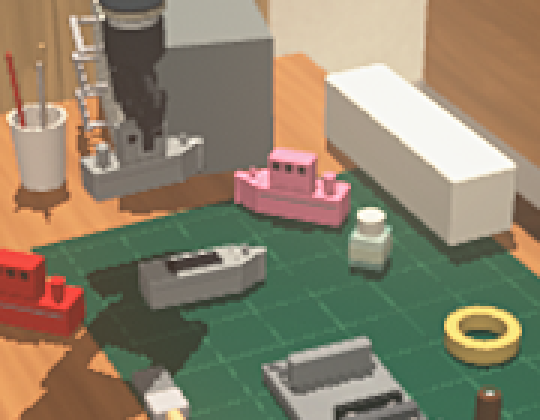

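The boat is held level with grip width 0.388 (~33 mm). Placing it on the clamp bed.

Run:
```python
from h import *
R=rot(np.pi/2-.0645)
x,y=.5424,-.0474
m.move_ptp([x,y,.16],R)
m.move_l([x,y,.085],max_speed=.12)
print("F",m.current_force().round(1))
m.move_l([x,y,.0715],max_speed=.04)
print("F",m.current_force().round(1))
z=.0715
for i in range(5):
    z-=.0007; m.move_l([x,y,z],max_speed=.02); F=m.current_force(); print(round(z,4),F.round(1))
    if F[2]>0: break
m.set_gripper(1.0)
m.move_l([x,y,.16],max_speed=.15)
m.move_ptp([.44,-.10,.30],rot(np.pi/2))
c=m.get_calibration("wrist");p,d=m.grab_frame("wrist"); cv2.imwrite("pics/f1.png",p[:,:,::-1]); np.savez("pics/f1.npz",d=d,**c)
print(m.current_time())
W=cloud("wrist",d,c)
f=W.reshape(-1,3);f=f[~np.isnan(f[:,0])]
o=np.array([.5426,-.0444]);A=np.array([[.9979,-.0645],[.0645,.9979]])
def ana(nm,lo,hi,y0,y1):
    L=(f[:,:2]-o)@A.T*1000
    k=(f[:,2]>lo)&(f[:,2]<hi)&(abs(L[:,0])<110)&(L[:,1]>y0)&(L[:,1]<y1); g=L[k].astype(np.float32)
    print(nm,len(g),np.median(f[k,2]).round(4),cv2.minAreaRect(g),np.percentile(g,[1,99],0).round(1).tolist())
ana("deck",.059,.067,-40,40);ana("wh",.1,.11,-40,40);ana("jaw",.0515,.0575,28,70);ana("pad",.0505,.056,-100,-35)
```

```text
F [-0.  -0.6 -2.2]
F [ 0.   0.3 -3.7]
0.0708 [ 0.1 -0.5 -3.2]
0.0701 [-0.6  0.4 -2.8]
0.0694 [-0.6 -0.9  1.8]
14.6417
deck 1784 0.0628 ((5.033927917480469, -2.3454055786132812), (160.05715942382812, 50.12726974487305), 0.18289677798748016) [[-74.3, -27.2], [80.5, 21.5]]
wh 1257 0.1048 ((0.016759872436523438, -2.4912853240966797), (59.69553756713867, 34.435569763183594), 0.5008777976036072) [[-29.5, -19.3], [28.4, 13.8]]
jaw 966 0.0547 ((0.09762191772460938, 42.16309356689453), (99.07901000976562, 20.372440338134766), 0.14155788719654083) [[-48.6, 32.5], [48.1, 51.7]]
pad 1112 0.0537 ((0.11005401611328125, -74.23249816894531), (89.3711929321289, 38.952945709228516), 0.15784616768360138) [[-43.7, -93.4], [43.1, -55.1]]
```

View pics/f1.png

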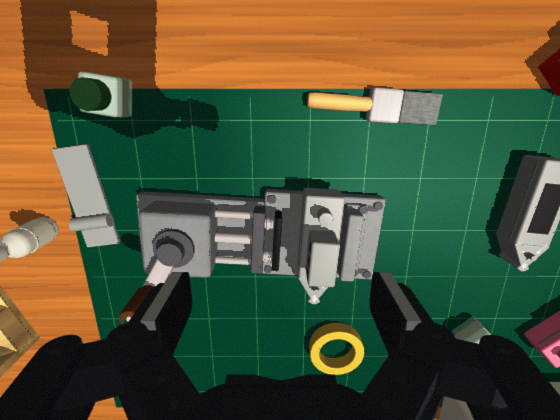

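The boat stands on the bed at clamp x = 0.0 and y = -2.4 mm, yaw ≈ 0.3°. The pad face is at -54.9 and the jaw face at +32.1, so 37 mm of pad travel is left (740°), plus 80° of squeeze. Next I locate the grip closely.

Run:
```python
from h import *
m.move_ptp([.50,-.25,.25],rot(np.pi/2-.4))
c=m.get_calibration("wrist");p,d=m.grab_frame("wrist"); cv2.imwrite("pics/g1.png",p[:,:,::-1])
print([(np.round(r["at"],3).tolist(),round(r["confidence"],2)) for r in m.look_for("wrist","grip_mid")])
W=cloud("wrist",d,c);f=W.reshape(-1,3);f=f[~np.isnan(f[:,0])]
k=(abs(f[:,0]-.58)<.04)&(abs(f[:,1]+.267)<.04)
for lo,hi in((.11,.15),(.152,.16)):
    g=f[k&(f[:,2]>lo)&(f[:,2]<hi)]
    if len(g)>5: print(len(g),g.mean(0).round(4),np.median(g[:,2]),cv2.minEnclosingCircle((g[:,:2]*1000).astype(np.float32)),g.min(0),g.max(0))
print(m.current_time())
```

```text
[([0.576, -0.266, 0.141], 0.95)]
636 [ 0.5735 -0.2624  0.1321] 0.13277047380065754 ((581.6546630859375, -265.00177001953125), 13.230781555175781) [ 0.56921888 -0.27776382  0.11006291] [ 0.58976575 -0.25219686  0.14994267]
344 [ 0.5814 -0.265   0.1536] 0.1536262984879299 ((582.4558715820312, -265.3807067871094), 11.670134544372559) [ 0.57090739 -0.27657602  0.15201099] [ 0.59406422 -0.25397182  0.15550494]
15.4583
```

View pics/g1.png

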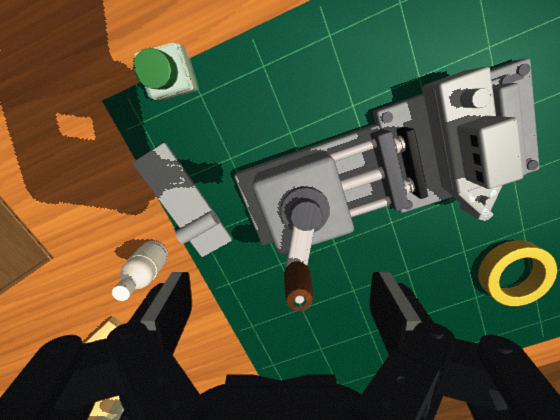

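The grip is at wrist pixel (300,298), giving (0.582, -0.265) with top at 154 mm. That is 60.6 mm from the axis, as it should be. Gripping it and winding the first part clockwise.

```bash
cat >> h.py <<'E'
AX=np.array([.5303,-.2340]);RAD=.060;A0=np.arctan2(-.2654+.2340,.5822-.5303)
def wind(a,b,step,speed,z=.110,every=3,lim=40,ax=AX):
    """degrees clockwise from start; returns log"""
    log=[];n=max(1,int(round((b-a)/step)))
    for i,t in enumerate(np.linspace(a,b,n+1)[1:]):
        th=A0-np.radians(t)
        m.move_l([ax[0]+RAD*np.cos(th),ax[1]+RAD*np.sin(th),z],max_speed=speed)
        F=m.current_force();r=np.array([np.cos(th),np.sin(th)]);tg=np.array([np.sin(th),-np.cos(th)])
        log.append((t,-F[:2]@tg,F[:2]@r,F[2]))
        if i%every==every-1 or i==n-1: print(round(t,1),"tan %.1f rad %.1f z %.1f"%log[-1][1:])
        if np.linalg.norm(F)>lim: print("LIMIT",t,F);break
    return log
E
python3 - <<'E'
from h import *
R=rot(np.pi/2-.4)
m.move_ptp([.5822,-.2654,.19],R)
m.move_l([.5822,-.2654,.110],max_speed=.12)
print(m.current_force().round(1))
m.set_gripper(0.0,35)
print(m.current_grip_width(),m.current_force().round(1),m.current_time())
wind(0,90,10,.08,every=1)
print(m.current_time())
E
```

```text
[-0.3 -0.6  0.4]
0.2961849410896156 [-1.3 -0.7  4.6] 17.3417
10.0 tan -1.6 rad 3.3 z 1.5
20.0 tan -0.1 rad 5.0 z 2.1
30.0 tan -0.4 rad 5.9 z 3.1
40.0 tan -0.7 rad 5.4 z 1.9
50.0 tan 0.4 rad 5.3 z 3.1
60.0 tan -0.3 rad 5.5 z 3.6
70.0 tan -1.2 rad 6.0 z 4.7
80.0 tan 0.2 rad 5.5 z 6.3
90.0 tan -1.4 rad 5.5 z 6.6
19.8917
```

Radial force is small, but tangential is near zero at rest, so I'll check in a picture that the crank is really turning.

Run:
```python
from h import *
p,d=m.grab_frame("side"); cv2.imwrite("pics/h1.png",cv2.resize(p[180:300,250:380,::-1],(780,600)[0:2],interpolation=3))
p,d=m.grab_frame("top"); cv2.imwrite("pics/h2.png",cv2.resize(p[165:245,255:415,::-1],(800,400),interpolation=3))
print(m.current_grip_width(),m.current_ee_pos(),m.current_force())
```

```text
0.2947832233118681 [ 0.49905526 -0.28553318  0.11029461] [-3.29324199 -3.39577015  7.41836224]
```

View pics/h1.png

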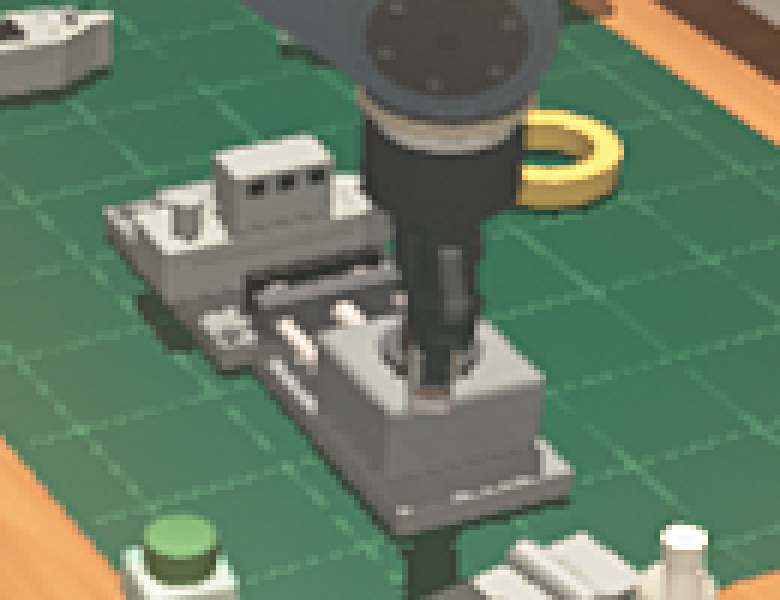

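View pics/h2.png

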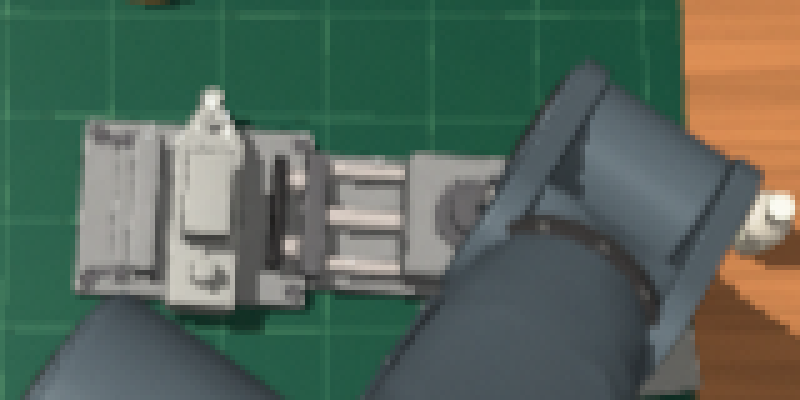

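The side view shows the grip carried to the near side of the hub at (435,380), and the pad has advanced. It's turning, so I continue winding.

Run:
```python
from h import *
wind(90,360,15,.1,every=3)
print(m.current_grip_width(),m.current_time())
```

```text
135.0 tan -3.0 rad -0.2 z 8.5
180.0 tan -5.9 rad -3.7 z 6.0
225.0 tan -5.2 rad -2.8 z 4.3
270.0 tan -2.6 rad -0.6 z 6.7
315.0 tan -3.0 rad 2.7 z 6.4
360.0 tan -2.6 rad 4.1 z 5.1
0.2977060410344217 25.5417
```

```bash
cat >> h.py <<'E'
def pads(nm):
    c=m.get_calibration("wrist");p,d=m.grab_frame("wrist"); cv2.imwrite(f"pics/{nm}.png",p[:,:,::-1])
    W=cloud("wrist",d,c);f=W.reshape(-1,3);f=f[~np.isnan(f[:,0])]
    o=np.array([.5426,-.0444]);A=np.array([[.9979,-.0645],[.0645,.9979]])
    L=(f[:,:2]-o)@A.T*1000
    for n,lo,hi,y0,y1,xm in(("deck",.060,.0655,-40,45,45),("wh",.1,.11,-40,40,35),("jaw",.0515,.0575,25,70,45),("pad",.0505,.056,-100,-10,38)):
        k=(f[:,2]>lo)&(f[:,2]<hi)&(abs(L[:,0])<xm)&(L[:,1]>y0)&(L[:,1]<y1);g=L[k].astype(np.float32)
        if len(g)>9: print(n,len(g),np.median(f[k,2]).round(4),np.percentile(g[:,1],[1,99]).round(1),[np.round(v,1) for v in cv2.minAreaRect(g)])
E
python3 - <<'E'
from h import *
wind(360,630,15,.1,every=3)
print(m.current_grip_width(),m.current_time())
pads("i1")
E
```

```text
405.0 tan -3.5 rad 3.3 z 7.4
450.0 tan -3.0 rad 1.9 z 10.7
495.0 tan -3.0 rad -3.3 z 8.4
540.0 tan -5.3 rad -4.3 z 4.5
585.0 tan -5.3 rad -3.5 z 5.0
630.0 tan -2.9 rad -0.7 z 7.6
0.29421233498869026 31.0917
deck 5187 0.063 [-23.7  24.4] [array([0., 1.]), array([50.6, 90. ]), np.float64(89.9)]
wh 7691 0.1049 [-16.1   8.9] [array([ 0.6, -2.5]), array([29.3, 60.1]), np.float64(90.0)]
jaw 1427 0.0551 [32.1 50.7] [array([-34.5,  41.5]), array([20.2, 21.6]), np.float64(86.9)]
pad 5540 0.0539 [-62.5 -23.3] [array([ -0. , -42.9]), array([76.1, 40.1]), np.float64(0.1)]
```

View pics/i1.png

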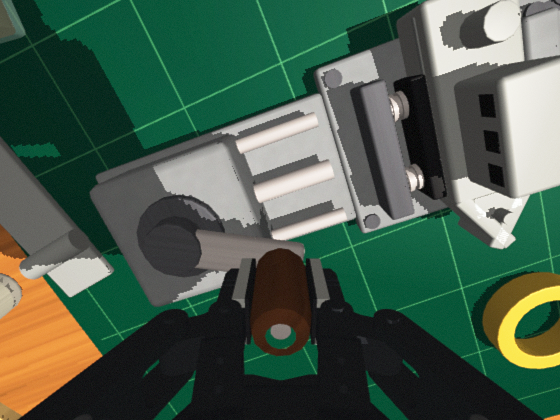

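The pad (425,130) is just touching the hull, with its face at -23.3 mm, which matches the crank count. About 5.5 mm is left to the catch (≈740°). Winding on with finer checks.

Run:
```python
from h import *
wind(630,740,11,.08,every=2)
pads("j1")
wind(740,780,10,.05,every=1)
pads("j2")
print(m.current_grip_width(),m.current_time())
```

```text
652.0 tan -0.2 rad 1.0 z 9.1
674.0 tan -0.2 rad 3.1 z 7.1
696.0 tan -0.1 rad 5.3 z 6.1
718.0 tan -0.8 rad 4.4 z 4.8
740.0 tan -0.8 rad 4.7 z 4.8
pad 2867 0.0539 [-57.8 -46.5] [array([ -0. , -51.5]), array([76. , 13.7]), np.float64(0.0)]
750.0 tan 1.8 rad 3.4 z 5.9
760.0 tan 1.9 rad 3.9 z 6.8
770.0 tan 3.8 rad 2.7 z 6.0
780.0 tan 3.3 rad 2.5 z 5.7
0.29120951511092846 35.5917
```

View pics/j2.png

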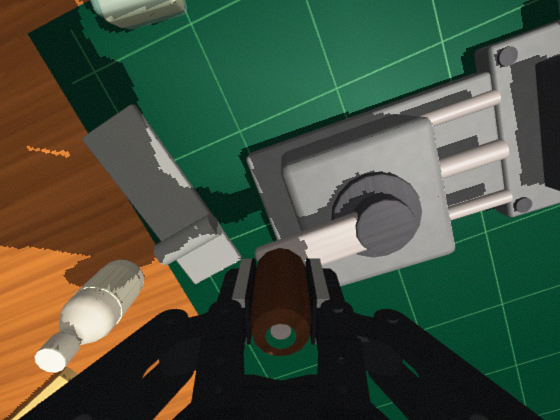

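The tangential force started rising right after 740°, as predicted for the catch. I'll wind to 820° and let go. Then I'll measure the spring compression.

Run:
```python
from h import *
wind(780,820,10,.05,every=1)
e=m.current_ee_pos();print("cmd deg actual",np.degrees(A0-np.arctan2(e[1]-AX[1],e[0]-AX[0]))%360+720)
m.set_gripper(1.0)
m.move_l([e[0],e[1],.20],max_speed=.15)
m.move_ptp([.44,-.10,.30],rot(np.pi/2))
pads("k1")
m.move_ptp([.46,-.06,.21],rot(np.pi/2))
pads("k2")
print(m.current_time(),m.current_force())
for n in("side","top"):
    p,d=m.grab_frame(n);cv2.imwrite(f"pics/k_{n}.png",p[:,:,::-1])
```

```text
790.0 tan 4.7 rad 1.9 z 5.8
800.0 tan 4.5 rad 1.2 z 3.7
810.0 tan 4.5 rad -0.3 z 4.9
820.0 tan 5.5 rad -0.6 z 5.3
cmd deg actual 819.1581374387829
deck 726 0.0628 [-17.3  31.5] [array([-0.2,  7.3]), array([89.5, 49.9]), np.float64(0.0)]
wh 1252 0.1048 [-9.6 23.6] [array([-0.1,  7.2]), array([59.4, 34.3]), np.float64(0.4)]
jaw 701 0.0549 [34.2 51.8] [array([-0.1, 43.5]), array([89.7, 18.1]), np.float64(1.5)]
pad 997 0.0537 [-52.6 -17.5] [array([  0. , -35.1]), array([75.8, 35.5]), np.float64(0.1)]
deck 1141 0.0628 [-17.4  31.6] [array([-0.2,  7.3]), array([89.5, 50. ]), np.float64(0.0)]
wh 2088 0.1047 [-9.5 23.6] [array([-0.2,  7.3]), array([34.4, 60.5]), np.float64(89.6)]
jaw 1246 0.0548 [33.8 51.8] [array([-0.1, 42.8]), array([89.8, 18.9]), np.float64(0.1)]
pad 1533 0.0537 [-52.6 -17.8] [array([ -0. , -35.3]), array([75.8, 35.3]), np.float64(0.1)]
39.8333 [-0.02042038 -0.22806807  0.25254648]
```

View pics/k1.png

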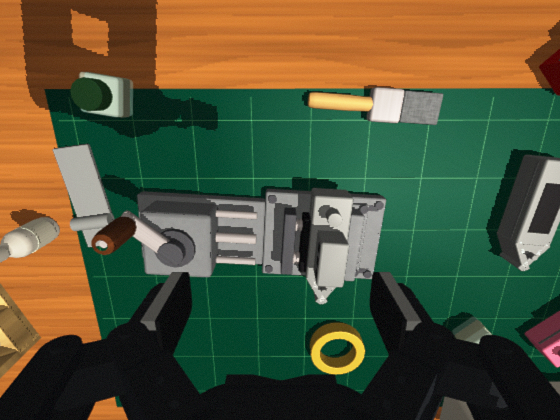

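View pics/k2.png

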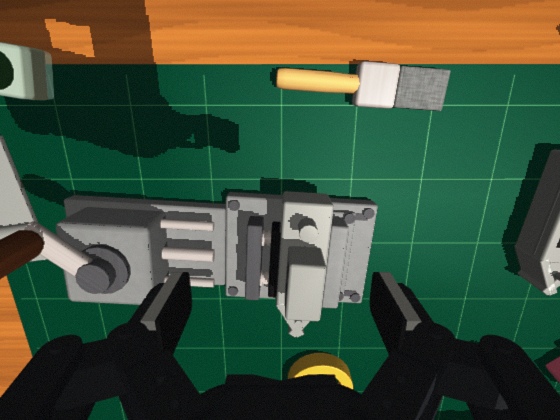

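View pics/k_side.png

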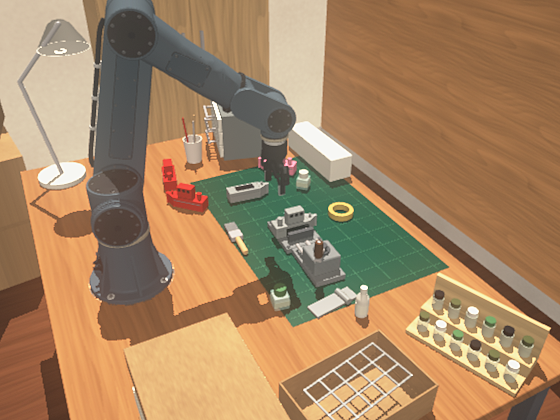

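The pad-and-carrier block has shortened from 39.0 to 35.4 mm, so the springs have yielded about 3.6 mm. The boat is against the fixed jaw at x ≈ 0, yaw ≈ 0. The gripper is clear with no force reading, and the bystanders haven't moved. Handing in.

Run:
```python
from bench import manip as m
m.sign_off()
```

```text
the job is handed in; nothing more can be done
```

The grey boat with the wheelhouse is clamped on the bed between the jaws, squeezed about halfway. I handed the job in at about 40 s of the 72 s allowed.

- **Placing:** I stood the boat on the clamp bed along the jaws and let go of it. It ended 0.2 mm from midway along the jaws, with yaw about 0°.
- **Winding:** I gripped the crank by its grip and wound it 819° clockwise. The force at the grip began to rise just after 740°, where I had predicted the catch, so the squeeze is about 80° of crank past it.
- **Squeeze:** the last wrist-camera measurements show about 3.6 mm of spring yield (roughly 90 N), inside the 2 to 6 mm firm range. The hull sits against the fixed jaw.
- **Bystanders:** they look unmoved in the last pictures, and the gripper was clear and touching nothing.
- **Disagreement:** force readings taken between winding steps stayed below the stated running force, about 5.5 N at the end against 12 N expected. I judged the squeeze by crank angle and camera instead, and those two agree to within 0.4 mm.

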